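# Prove a thumb screw in the gauge nut and keep it

### The job

Of the two thumb screws hanging in the bench rack only the smaller one, with the thin shank and narrow wing, fits the hexagonal gauge nut. Lower it fully into the nut, collar down on the nut, with its wing crosswise to the nut's long foot plate, and while it is down there turn it a quarter turn, so that its wing points along the foot plate, to show that it turns freely. Then draw it out, put it in the open keep tray and let go; leave the thick screw where it is in the rack.

Things in the scene. Friction and masses are not known exactly. Their poses are not given: they have to be found in the camera images.
- thin_screw: Steel thumb screw hanging, wing up, in one of two holes (26 mm, 84 mm apart) of a fixed dark steel bridge rack, 60x150 mm, top 45 mm over the bench. Origin: on its axis at the collar's underside; z up, x along the wing. Collar: diameter 40, z 0 to 5 mm. Wing: 32 (x) x 12 (y) mm, z 5 to 37, gripped across the 12. Smooth shank: diameter 14, down to z -32, last 7 mm tapering to a 6 mm tip.
- thick_screw: Larger steel thumb screw in the other hole of the rack (either hole): collar diameter 52 x 5 mm, wing 54 (x) x 12 (y) mm, z 5 to 37; its shank, 32 mm long, has a diameter of 23 mm and cannot enter the nut. Origin and axes as for the thin screw. Stays in the rack.
- gauge_nut: Hexagonal steel nut, 48 mm across flats, on a dark foot plate 110 (x) x 56 (y) x 8 mm, fixed. Origin: on the nut's vertical axis, at the plate's underside (bench); x along the plate's length. Nut's top at z 44 mm; smooth bore 18 mm, 36 deep, funnel mouth 34 mm at the top narrowing to 18 at 14 mm down. A screw fully in rests collar on nut (its origin at z 44) and turns freely either way.
- keep_tray: Empty grey square tray, open at the top, 150 x 150 x 25 mm outside, walls and floor 3 mm, fixed to the bench. Origin: centre of its underside; x and y along its sides. A screw let go in it may topple and lie down.
There are look-alikes about, which are no part of the job. Several things have the shape of the keep_tray; the one meant has the colours described above.

How it is judged (in metres and radians):
On the way, in this order (a step that is already met when the one before it is completed fails the run):
1. the thin screw is fully in the gauge nut, upright, its wing crosswise to the foot plate (within 30 degrees) (horizontal distance between thin_screw and gauge_nut below 0.008 m and z of thin_screw in the frame of gauge_nut below 0.05 m and angle between thin_screw's own z axis and vertical below 0.2 rad and angle between the x axis of thin_screw and the x axis of gauge_nut, either way round above 1.05 rad), for 0.2 s.
2. turned in the nut, still fully in and upright, until its wing lies along the foot plate (within 20 degrees) (horizontal distance between thin_screw and gauge_nut below 0.008 m and z of thin_screw in the frame of gauge_nut below 0.05 m and angle between thin_screw's own z axis and vertical below 0.2 rad and angle between the x axis of thin_screw and the x axis of gauge_nut, either way round below 0.35 rad), for 0.2 s.
At the end, for the whole second after the job is handed in: The thin screw lies or stands at rest in the keep tray (its collar within the tray's inner walls, less than 55 mm above the bench), and the thick screw still hangs upright in its rack hole, within 20 mm of where it was (x of thin_screw in the frame of keep_tray between -0.072 and 0.072 m and y of thin_screw in the frame of keep_tray between -0.072 and 0.072 m and height (world z) of thin_screw below 0.055 m and linear speed of thin_screw below 0.03 m/s and distance of thick_screw from where it was at the start of the episode below 0.02 m and angle between thick_screw's own z axis and vertical below 0.2 rad); the robot touches nothing.
It also fails if it takes over 51 s, if anything falls off the work surface, if the arm or the gripper's body presses on something with over 40 N, if the wrist force passes 120 N, or if a joint passes its speed limit or range.

### The arm

A 6-joint arm with a two-finger parallel gripper is mounted at the origin on a cart in front of the work surface, level with it; the furniture and walls round the work are solid. World frame = base frame: x ahead of the robot, y to its left, z up, the work surface at z = 0. Lengths are in mm, angles in degrees, forces in N, time in s.
With the tool pointing down it reaches from about 300 to 850 mm from the base axis. Payload 5.4 kg.
Tool frame: the origin (TCP) lies on the centre line of the jaws, within the pads' length; the fingertips stand 25 mm ahead of it and the grasp point (between the pads) lies 6 mm ahead of it; z points along the fingers, y is the direction in which the jaws open and shut (so a half turn about z gives the same grasp; the last joint's range is limited). The gripper opens to 85 mm and grips with 20 to 120 N. Pads are 22 mm wide; open, the fingers measure 114 mm over their backs; the gripper's body (76 mm by 85 mm) begins 54 mm behind the grasp point. The pads swing forward as they close: fully open they stand 13 mm farther back than shut.
Start: joints at [52.878, 9.076, 91.501, -0, 79.423, -12.038], TCP at [243.777, 520.748, 256.299] pointing down, gripper open.
Joint ranges: [-166.64, 166.64], [-54.1, 131.32], [10.49, 154.53], [-73.88, 253.88], [9.74, 151.15], [-171.62, 171.62]. Speed limits (degrees/s): [147.25, 147.25, 180, 180, 180, 180].

### API

Orientations are given as a 3x3 rotation matrix whose columns are the frame's x, y, z axes.
In Python, from plant import manip gives the robot as it stands.
- The arm moves only by the tool send_rows, never from a script. Its argument "steps" is text: rows parted by semicolons, each of 7 numbers parted by spaces: the turn, a rotation vector about the tool's x, y, z in rad, then the shift along the tool's x, y, z in m, then the closure in counts, from 0 (fully open) to 255 (shut). A call has 1 to 12 rows; each row shifts and turns the commanded pose from where the row before left it, along the tool's axes as they then stand; what a row does not reach is not made up. A row lasts 1/8 s, in which the tool goes at most 62.5 mm and 10.7 degrees, less where a joint would pass 70% of its speed; a pose out of reach is approached as far as the arm can. A call with a gripper value outside its range is refused whole. The fingers move at their own pace and stop on an object; "force" is the grip in N (left out, the last holds). Time passes only in rows, so rows that do not move let the fingers close. It gives the time, the measured TCP pose, the force and the opening at its end, in the units of the state.
- manip.get_obs(): the state, without advancing time (a new reading comes with each control period).
- manip.camera(name): name is "side" or "top"; returns a dict with "img" (480x640x3 uint8, red, green, blue), "z_map" (480x640 float32, mm along the optical axis (not along the pixel's ray), 0 where there is no reading), "mtx" (3x3 intrinsics, pixels), "extrinsics" (4x4, takes a point from world to camera coordinates). Camera axes: x right, y up, looking along -z (the intrinsics and any distortion apply to the point x, -y, -z); pixel columns grow to the right and rows downward; lengths in mm; the calibration is good to about 2 mm. A picture is of the moment at which its call begins.
- manip.sign_off(): hands the job in, once; it reports no verdict.
Trained networks look in a picture, given as the dict that the camera call returned (one of the last four; its "shot" number tells which), for a name from the list of things; names that differ only in an ending like _2 or _b are one class to them, and where a whole thing is asked for, a point or a joint stands for the part that bears it (a point fixed in the world has none). Each returns a list of dicts, best first, with "confidence" (0 to 1); they miss things now and then, are a little off and sometimes report something else, mostly with a low value. They report only what shows in the picture. A call takes as long as a camera call. They do not tell look-alikes from the thing itself.
- manip.silhouettes(picture, name): "region" (480x640 bool, what is visible of it) and "extent" ([left, top, right, bottom] in pixels, round what is visible of it).
- manip.landmark_of(picture, name): "centre" ([row, column] in pixels: a listed point, or the origin of a listed thing).
The state is a dict: "time": time; "qpos": joint angles; "qd": joint speeds; "joint_efforts": joint torques, N m; "eef_pos": TCP position; "orientation": TCP orientation; "force": force on the tool from outside, world axes, zero at the start; "ft_torque": the same for the moment, N m; "grip_width": finger opening in mm.
Only numpy, scipy, OpenCV 4.12 (cv2) and the standard library are available. Lean on these libraries where they do the work, as an engineer would, in place of code of your own. Each camera call takes 0.05 s, during which the arm holds its last target.

## Working session

There is one attempt and no reset: what is moved stays moved. The work goes in short steps, Python scripts to look and compute and a tool call to move; the robot and the scene stay as the last step left them, time stands still between calls to the robot, and variables do not carry over. Pictures are saved under pics/ and viewed, and the job is handed in when it is done.

Besides the shell and the picture viewer there is one more tool, called as a command line: name --argument value ..., lists and objects as JSON in quotes. send_rows: Moves the arm, as the interface text tells. Its arguments: {"type":"object","properties":{"steps":{"type":"string"},"force":{"type":"number"}},"required":["steps"]}

```bash
ls; mkdir -p pics; cat > h.py <<'E'
from plant import manip
import numpy as np, cv2
def save(c,n): cv2.imwrite('pics/'+n,c['img'][:,:,::-1])
def pts(c,rows,cols,z=None):
    K=c['mtx'];E=c['extrinsics'];d=c['z_map'][rows,cols] if z is None else z
    x=(cols-K[0,2])/K[0,0]*d; y=(rows-K[1,2])/K[1,1]*d
    P=np.stack([x,-y,-d,np.ones_like(d)],-1)
    return (P@np.linalg.inv(E).T)[...,:3]
def cloud(c):
    r,k=np.mgrid[0:480,0:640]; return pts(c,r,k)
def proj(c,p):
    q=c['extrinsics']@np.append(p,1); K=c['mtx']
    return K[0,0]*q[0]/-q[2]+K[0,2], K[1,1]*-q[1]/-q[2]+K[1,2]
E
python3 - <<'E'
from h import *
for n in('top','side'):
    c=manip.camera(n);save(c,n+'0.png');np.savez(n+'0.npz',**{k:c[k] for k in('img','z_map','mtx','extrinsics')})
    print(n,c.keys(),np.linalg.inv(c['extrinsics'])[:3,3],c['mtx'].tolist())
    P=cloud(c)
    for o in('thin_screw','thick_screw','gauge_nut','keep_tray'):
        for s in manip.silhouettes(c,o):
            m=s['region']&(c['z_map']>0); print(o,'S',round(s['confidence'],2),s['extent'],np.median(P[m],0).round() if m.any() else None, P[m][:,2].max().round() if m.any() else None)
        for s in manip.landmark_of(c,o):print(o,'L',round(s['confidence'],2),s['centre'])
o=manip.get_obs();print(o['time'],o['orientation'],o['eef_pos'])
E
```

```text
pics
top dict_keys(['img', 'z_map', 'mtx', 'extrinsics', 'shot']) [ 433.32441841   12.0769856  1055.65846098] [[532.2316789113621, 0.0, 314.7089158078208], [0.0, 532.2316789113621, 240.61823920639694], [0.0, 0.0, 1.0]]
thin_screw S 0.62 [156.2, 290.1, 181.4, 309.8] [472. 302.  51.] 86.0
thin_screw L 0.76 [300.1, 172.5]
thick_screw S 0.92 [197.2, 282.4, 228.6, 310.9] [479. 222.  51.] 86.0
thick_screw L 0.81 [292.5, 215.7]
gauge_nut S 0.83 [298.4, 265.3, 332.5, 326.8] [477.  35.   9.] 48.0
gauge_nut L 0.78 [297.4, 311.7]
keep_tray S 0.84 [427.3, 129.3, 527.9, 223.8] [ 715. -296.    3.] 30.0
keep_tray S 0.71 [410.9, 241.7, 505.9, 335.8] [ 486. -246.    3.] 30.0
keep_tray S 0.36 [198.0, 283.7, 230.2, 310.2] [479. 221.  51.] 86.0
keep_tray L 0.9 [291.5, 456.2]
keep_tray L 0.78 [178.2, 475.8]
side dict_keys(['img', 'z_map', 'mtx', 'extrinsics', 'shot']) [500.85039423 987.77265389 595.74703947] [[510.80622444083036, 0.0, 316.08970691898924], [0.0, 510.80622444083036, 237.26279837068458], [0.0, 0.0, 1.0]]
thin_screw S 0.82 [351.4, 317.6, 370.3, 343.5] [473. 315.  54.] 84.0
thin_screw L 0.95 [337.3, 358.4]
thick_screw S 0.8 [344.7, 282.9, 374.4, 317.4] [482. 233.  55.] 84.0
thick_screw L 0.83 [306.2, 357.8]
gauge_nut S 0.67 [330.0, 250.2, 378.6, 282.3] [479.  52.  11.] 46.0
gauge_nut L 0.92 [270.9, 356.5]
keep_tray S 0.9 [238.4, 186.7, 303.0, 221.9] [ 712. -303.    6.] 42.0
keep_tray S 0.6 [320.2, 200.2, 391.6, 236.9] [ 486. -249.    5.] 28.0
keep_tray L 0.72 [209.6, 267.8]
keep_tray L 0.65 [217.7, 350.1]
0.9 [[-9.05688898e-01  4.23942944e-01 -7.61085596e-06]
 [ 4.23942944e-01  9.05688897e-01 -3.65461351e-05]
 [-8.60040840e-06 -3.63259976e-05 -9.99999999e-01]] [243.77805385 520.7440518  256.27087678]
```

View pics/top0.png

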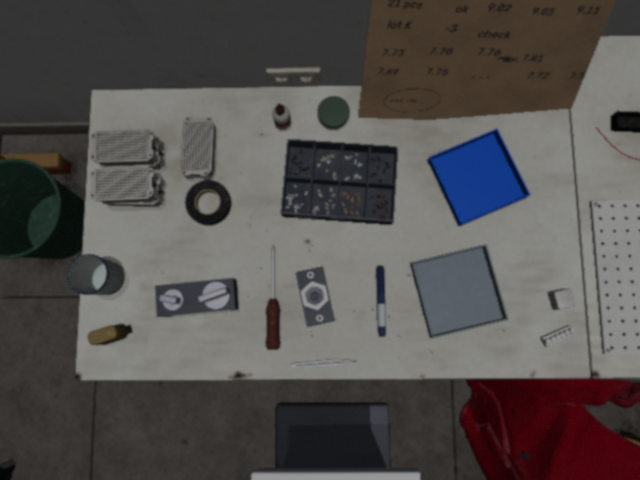

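View pics/side0.png

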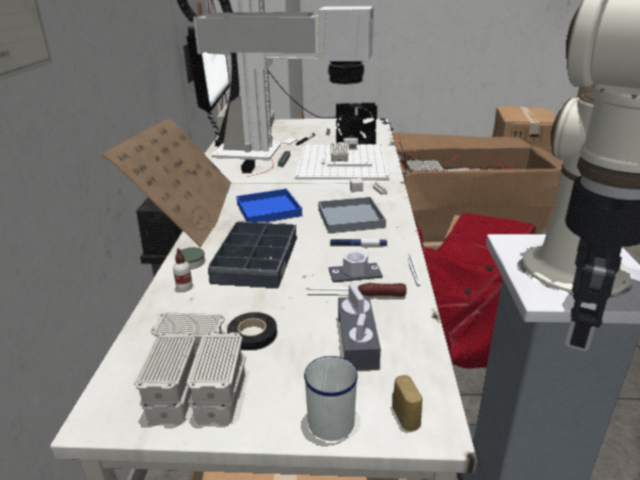

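```bash
python3 - <<'E'
import numpy as np,cv2
from h import pts,cloud
for n in('top','side'):
    c=dict(np.load(n+'0.npz'));P=cloud(c);v=c['z_map']>0
    print(n,'bench z',np.median(P[v&(abs(P[...,2])<8)][:,2]))
    def reg(x0,x1,y0,y1,z0,z1):
        m=v&(P[...,0]>x0)&(P[...,0]<x1)&(P[...,1]>y0)&(P[...,1]<y1)&(P[...,2]>z0)&(P[...,2]<z1)
        q=P[m]; 
        if len(q)<5: print('few',len(q));return
        r=cv2.minAreaRect(q[:,:2].astype(np.float32))
        w=np.linalg.eigh(np.cov(q[:,:2].T))[1][:,1]
        print(len(q),'mean',q.mean(0).round(1),'rect',np.round(r[0],1),np.round(r[1],1),round(r[2],1),'pca',np.degrees(np.arctan2(w[1],w[0])).round(1),'zmed',np.median(q[:,2]).round(1))
    print('thin wing');reg(430,520,270,340,70,95)
    print('thin collar');reg(430,520,270,345,47,56)
    print('thick wing');reg(430,520,180,260,70,95)
    print('nut top');reg(420,540,-20,110,38,52)
    print('plate');reg(400,560,-60,140,5,14)
    print('rack');reg(400,560,150,370,38,50)
    print('trayA');reg(600,830,-400,-190,15,35)
    print('trayB');reg(380,590,-340,-150,15,35)
E
python3 -c "
import cv2
a=cv2.imread('pics/top0.png')[220:360,130:400];b=cv2.imread('pics/side0.png')[230:370,290:450]
cv2.imwrite('pics/ta.png',cv2.resize(a,None,fx=2.9,fy=2.9,interpolation=2));cv2.imwrite('pics/sa.png',cv2.resize(b,None,fx=4,fy=4,interpolation=2))"
```

```text
top bench z -0.3355662459746327
thin wing
118 mean [472.7 302.5  79.8] rect [473.  303.8] [31.6 11.9] 79.2 pca 79.8 zmed 80.3
thin collar
254 mean [472.6 302.3  49.4] rect [471.8 303.6] [58.1 66.8] 2.4 pca 125.1 zmed 49.1
thick wing
204 mean [480.3 221.4  80. ] rect [480.3 222.2] [12.2 54.5] 20.2 pca 109.9 zmed 80.2
nut top
381 mean [478.6  35.6  42.7] rect [478.6  35.9] [52.2 47.6] 72.5 pca -157.4 zmed 42.7
plate
1034 mean [477.9  37.4   8.1] rect [488.3  37.9] [135.7 189.6] 1.3 pca -162.4 zmed 7.9
rack
1927 mean [477.  264.6  45. ] rect [477.3 263.5] [ 60.2 151.9] 5.0 pca 95.3 zmed 44.7
trayA
763 mean [ 717.6 -295.9   22.3] rect [ 713.6 -292.9] [150.8 152.5] 22.7 pca 112.7 zmed 22.8
trayB
697 mean [ 486.  -248.    22.7] rect [ 486.7 -243. ] [150.3 151.7] 13.0 pca 102.7 zmed 23.2
side bench z -0.08952975144819675
thin wing
130 mean [473.1 311.3  79. ] rect [473.  306.3] [33.9 12.2] 79.8 pca 77.8 zmed 80.6
thin collar
240 mean [472.3 311.1  50. ] rect [473.7 304.8] [57.2 66.2] 4.5 pca 169.0 zmed 49.9
thick wing
182 mean [480.3 230.5  79. ] rect [480.6 225.9] [11.8 54.3] 20.6 pca 110.8 zmed 80.8
nut top
223 mean [478.4  39.2  42.2] rect [479.6  38. ] [53.7 52.2] 19.7 pca 82.5 zmed 42.6
plate
613 mean [474.7  59.9   8.8] rect [476.5  76.9] [129.4 132.3] 9.9 pca 149.3 zmed 8.2
rack
1394 mean [477.2 284.7  45.4] rect [477.2 265.7] [ 60.4 155.2] 5.2 pca 97.3 zmed 45.1
trayA
482 mean [ 708.8 -285.5   20.6] rect [ 712.9 -291.8] [151.8 161.2] 22.2 pca 109.0 zmed 20.4
trayB
524 mean [ 483.3 -234.5   20.7] rect [ 486.7 -241.1] [150.5 158.3] 13.1 pca 101.8 zmed 20.7
```

View pics/ta.png

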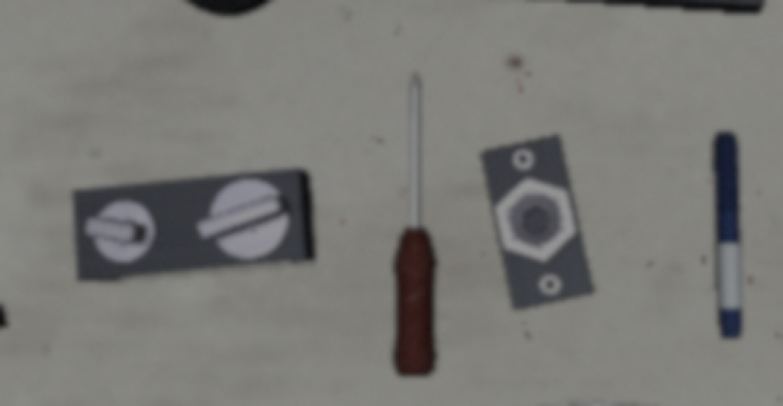

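View pics/sa.png

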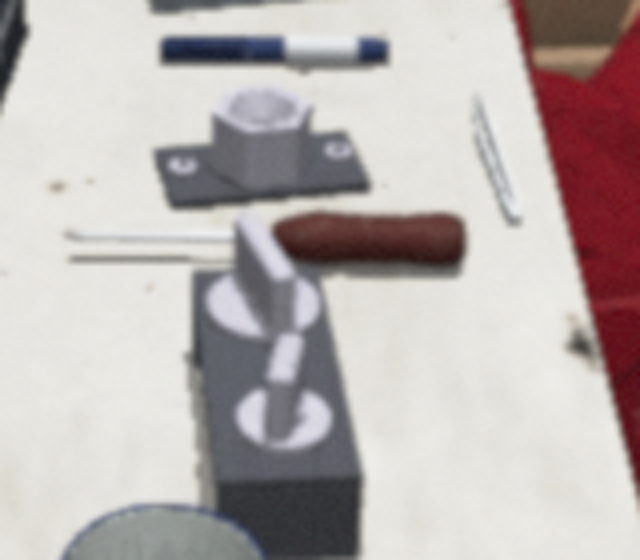

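```bash
python3 - <<'E'
import numpy as np,cv2
from h import pts,cloud
for n in('top','side'):
    c=dict(np.load(n+'0.npz'));P=cloud(c);v=c['z_map']>0
    g=c['img'].max(2)
    # plate: dark, restrict to z5-50 near nut
    m=v&(abs(P[...,0]-478)<85)&(abs(P[...,1]-37)<60)&(((P[...,2]>4)&(P[...,2]<12)&(g<120)))
    m=cv2.morphologyEx(m.astype(np.uint8),cv2.MORPH_CLOSE,np.ones((15,15)))
    k,l,s,_=cv2.connectedComponentsWithStats(m); i=1+s[1:,4].argmax(); m=(l==i)
    rr,cc=np.nonzero(m)
    # intersect ray with z=8
    A=pts(c,rr,cc,np.full(len(rr),500.));o=np.linalg.inv(c['extrinsics'])[:3,3]
    q=o+(A-o)*((8-o[2])/(A[:,2]-o[2]))[:,None]
    r=cv2.minAreaRect(q[:,:2].astype(np.float32));print(n,len(rr),r)
    q=P[v&(abs(P[...,0]-478)<40)&(abs(P[...,1]-37)<40)&(P[...,2]>40)&(P[...,2]<48)]
    r=cv2.minEnclosingCircle(q[:,:2].astype(np.float32));print('nut circ',r)
    q=P[v&(abs(P[...,0]-473)<25)&(abs(P[...,1]-303)<25)&(P[...,2]>47.5)&(P[...,2]<54)]
    print('collar circ',cv2.minEnclosingCircle(q[:,:2].astype(np.float32)))
E
```

```text
top 1607 ((478.6650695800781, 35.001220703125), (110.32530975341797, 58.01494598388672), 10.701732635498047)
nut circ ((478.7989501953125, 35.51343536376953), 26.981542587280273)
collar circ ((474.1805725097656, 309.4615783691406), 26.121566772460938)
side 498 ((479.4622802734375, 44.03578567504883), (106.05835723876953, 59.102630615234375), 11.769879341125488)
nut circ ((478.97589111328125, 36.75230026245117), 29.15941047668457)
collar circ ((471.5860900878906, 307.0589294433594), 21.483196258544922)
```

send_rows --steps "0 0 0 -0.0374 -0.0123 0 0;0 0 0 -0.0374 -0.0123 0 0;0 0 0 -0.0374 -0.0123 0 0;0 0 0 -0.0374 -0.0123 0 0;0 0 0 -0.0374 -0.0123 0 0;0 0 0 -0.0374 -0.0123 0 0;0 0 0 -0.0374 -0.0123 0 0;0 0 0 -0.0374 -0.0123 0 0;0 0 0 0 0 0 0" --force 60

```text
time: 2.02
eef_pos: [474.7, 303.0, 256.3]
orientation: [[-0.904, 0.427, 0.0], [0.427, 0.904, -0.0], [-0.001, -0.0, -1.0]]
force: [-1.1, 0.3, -0.2]
grip_width: 85.4
```

send_rows --steps "0 0 0.1645 0 0 0.0145 0;0 0 0.1645 0 0 0.0145 0;0 0 0.1645 0 0 0.0145 0;0 0 0.1645 0 0 0.0145 0;0 0 0.1645 0 0 0.0145 0;0 0 0.1645 0 0 0.0145 0;0 0 0.1645 0 0 0.0145 0;0 0 0.1645 0 0 0.0145 0;0 0 0 0 0 0 0;0 0 0 0 0 0 0"

```text
time: 3.28
eef_pos: [473.1, 305.3, 141.0]
orientation: [[0.179, 0.984, 0.001], [0.984, -0.179, 0.0], [0.001, 0.001, -1.0]]
force: [-0.2, 0.1, 0.3]
grip_width: 85.3
```

```bash
cat > st.py <<'E'
from h import *
o=manip.get_obs();R=np.array(o['orientation'])
print(o['time'],o['eef_pos'].round(1) if hasattr(o['eef_pos'],'round') else o['eef_pos'],'jaw',np.degrees(np.arctan2(R[1,1],R[0,1])).round(1),'z',R[:,2].round(3),'F',np.round(o['force'],1),'w',o['grip_width'],'q',np.round(o['qpos'],1))
def world(dx,dy,dz): print('tool shift',(R.T@np.array([dx,dy,dz])/1000).round(4))
E
python3 - <<'E'
from st import *
c=manip.camera('side');save(c,'s1.png')
p=o['eef_pos'];world(473-p[0],304.5-p[1],79-p[2])
E
```

```text
3.275 [473.1 305.3 141. ] jaw -10.3 z [ 0.001  0.    -1.   ] F [-0.2  0.1  0.3] w 85.28902028403549 q [20.5 14.  99.6  0.  66.4 30.8]
tool shift [-0.0008  0.      0.062 ]
```

View pics/s1.png

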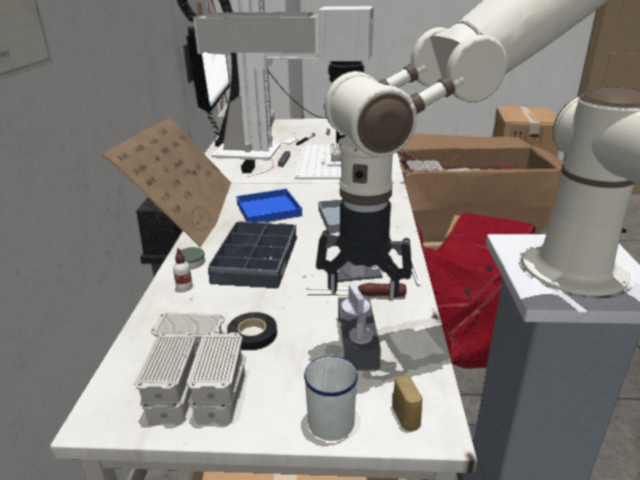

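send_rows --steps "0 0 0 -0.0008 0 0.02 0;0 0 0 0 0 0.02 0;0 0 0 0 0 0.012 0;0 0 0 0 0 0.01 0;0 0 0 0 0 0 0"

```text
time: 3.95
eef_pos: [472.6, 303.9, 77.9]
orientation: [[0.182, 0.983, -0.001], [0.983, -0.182, -0.0], [-0.0, -0.001, -1.0]]
force: [-0.4, -0.0, -0.7]
grip_width: 85.5
```

send_rows --steps "0 0 0 0 0 0 120;0 0 0 0 0 0 180;0 0 0 0 0 0 255;0 0 0 0 0 0 255;0 0 0 0 0 0 255;0 0 0 0 0 0 255;0 0 0 0 0 0 255" --force 60

```text
time: 4.82
eef_pos: [473.2, 304.1, 78.7]
orientation: [[0.182, 0.983, 0.001], [0.983, -0.182, 0.0], [0.0, 0.001, -1.0]]
force: [0.6, 0.2, 3.2]
grip_width: 11.0
```

```bash
python3 - <<'E'
from st import *
c=manip.camera('side');save(c,'s2.png')
cv2.imwrite('pics/s2c.png',cv2.resize(c['img'][200:390,270:450,::-1],None,fx=3,fy=3))
E
```

```text
4.825 [473.2 304.1  78.7] jaw -10.5 z [ 0.001  0.    -1.   ] F [0.6 0.2 3.2] w 10.98993127234551 q [ 20.4  19.  101.4   0.   59.6  30.9]
```

View pics/s2c.png

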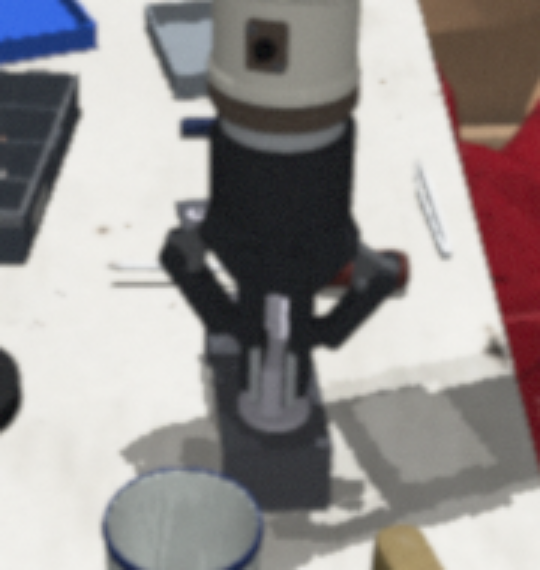

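send_rows --steps "0 0 0 0 0 -0.01 255;0 0 0 0 0 -0.02 255;0 0 0 0 0 -0.03 255;0 0 0 0 0 -0.03 255;0 0 0 0 0 -0.01 255;0 0 -0.125 0 0 0 255;0 0 -0.125 0 0 0 255;0 0 -0.125 0 0 0 255;0 0 0 0 0 0 255;0 0 0 0 0 0 255"

```text
time: 6.12
eef_pos: [472.5, 303.9, 177.7]
orientation: [[-0.189, 0.982, -0.001], [0.982, 0.189, -0.0], [-0.0, -0.001, -1.0]]
force: [0.6, 0.1, -1.0]
grip_width: 11.3
```

```bash
python3 - <<'E'
from st import *
p=o['eef_pos'];world(478.8-p[0],35.5-p[1],0)
c=manip.camera('side');save(c,'s3.png')
cv2.imwrite('pics/s3c.png',cv2.resize(c['img'][150:390,270:450,::-1],None,fx=2.5,fy=2.5))
E
```

```text
6.125 [472.5 303.9 177.7] jaw 10.9 z [-0.001 -0.    -1.   ] F [ 0.6  0.1 -1. ] w 11.257562425432459 q [20.4 11.3 98.2  0.  70.6  9.5]
tool shift [-2.647e-01 -4.450e-02  1.000e-04]
```

View pics/s3c.png

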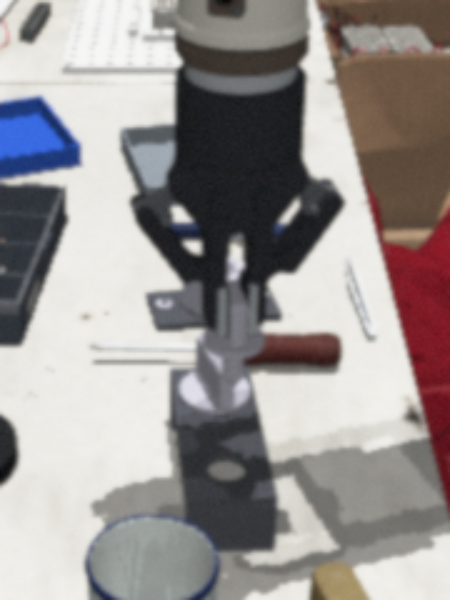

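send_rows --steps "0 0 0 -0.033 -0.0056 0 255;0 0 0 -0.033 -0.0056 0 255;0 0 0 -0.033 -0.0056 0 255;0 0 0 -0.033 -0.0056 0 255;0 0 0 -0.033 -0.0056 0 255;0 0 0 -0.033 -0.0056 0 255;0 0 0 -0.033 -0.0056 0 255;0 0 0 -0.033 -0.0056 0 255;0 0 0 0 0 0.02 255;0 0 0 0 0 0.02 255;0 0 0 0 0 0 255;0 0 0 0 0 0 255"

```text
time: 7.68
eef_pos: [479.8, 36.3, 139.0]
orientation: [[-0.191, 0.982, 0.001], [0.982, 0.191, -0.0], [-0.0, 0.001, -1.0]]
force: [-0.7, -0.2, -0.2]
grip_width: 10.7
```

```bash
python3 - <<'E'
from st import *
p=o['eef_pos'];world(478.8-p[0],35.5-p[1],0)
c=manip.camera('side');save(c,'s4.png')
cv2.imwrite('pics/s4c.png',cv2.resize(c['img'][190:290,300:420,::-1],None,fx=5,fy=5))
c=manip.camera('top');save(c,'t4.png')
cv2.imwrite('pics/t4c.png',cv2.resize(c['img'][220:360,230:400,::-1],None,fx=4,fy=4))
E
```

```text
7.675 [479.8  36.3 139. ] jaw 11.0 z [ 0.001 -0.    -1.   ] F [-0.7 -0.2 -0.2] w 10.724688845043667 q [-10.1   2.4 112.8  -0.   64.8 -21.1]
tool shift [-0.0006 -0.0011 -0.    ]
```

View pics/s4c.png

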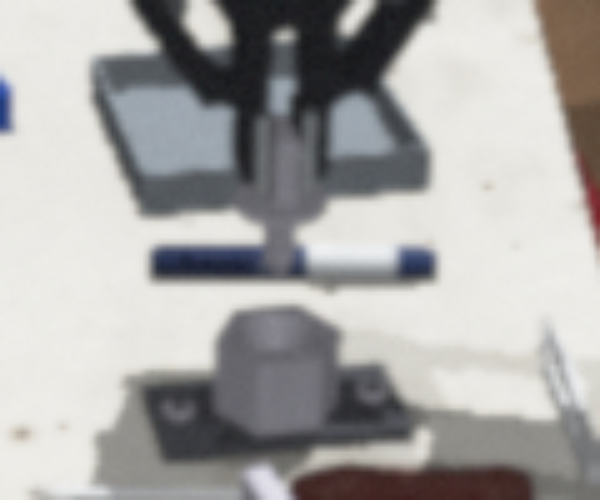

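View pics/t4c.png

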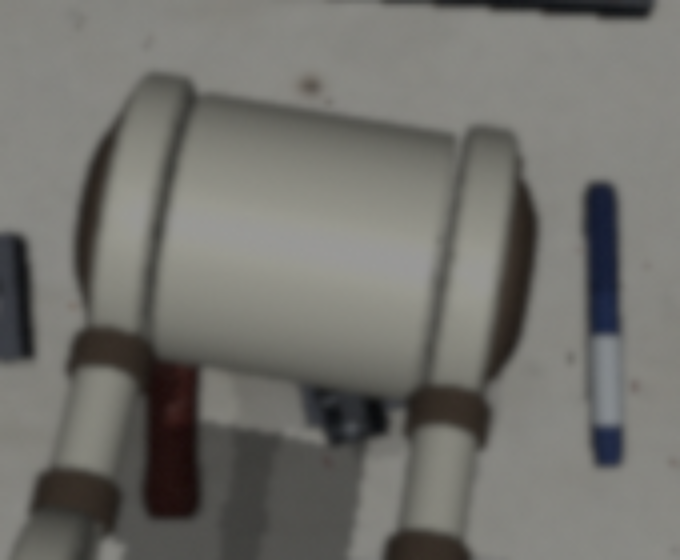

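send_rows --steps "0 0 0 -0.0006 -0.0008 0.01 255;0 0 0 0 0 0.01 255;0 0 0 0 0 0.008 255;0 0 0 0 0 0.006 255;0 0 0 0 0 0.005 255;0 0 0 0 0 0.005 255;0 0 0 0 0 0.003 255;0 0 0 0 0 0 255"

```text
time: 8.78
eef_pos: [478.6, 35.6, 91.2]
orientation: [[-0.191, 0.982, -0.0], [0.982, 0.191, 0.0], [0.0, -0.0, -1.0]]
force: [0.2, 0.1, -1.0]
grip_width: 11.3
```

Tip is past the funnel with no force; continue down.

send_rows --steps "0 0 0 0 0 0.004 255;0 0 0 0 0 0.004 255;0 0 0 0 0 0.003 255;0 0 0 0 0 0.0015 255;0 0 0 0 0 0 255"

```text
time: 9.4
eef_pos: [478.6, 35.6, 78.7]
orientation: [[-0.191, 0.982, -0.0], [0.982, 0.191, 0.0], [0.0, -0.0, -1.0]]
force: [0.1, -0.5, -0.7]
grip_width: 11.0
```

```bash
python3 - <<'E'
from st import *
print(o['ft_torque'])
c=manip.camera('side')
cv2.imwrite('pics/s5c.png',cv2.resize(c['img'][190:290,300:420,::-1],None,fx=5,fy=5))
E
```

```text
9.4 [478.6  35.6  78.7] jaw 11.0 z [-0.  0. -1.] F [ 0.1 -0.5 -0.7] w 11.041324152961208 q [-10.2   8.  114.7  -0.   57.3 -21.2]
[ 0.04952092 -0.02731064  0.02555759]
```

View pics/s5c.png

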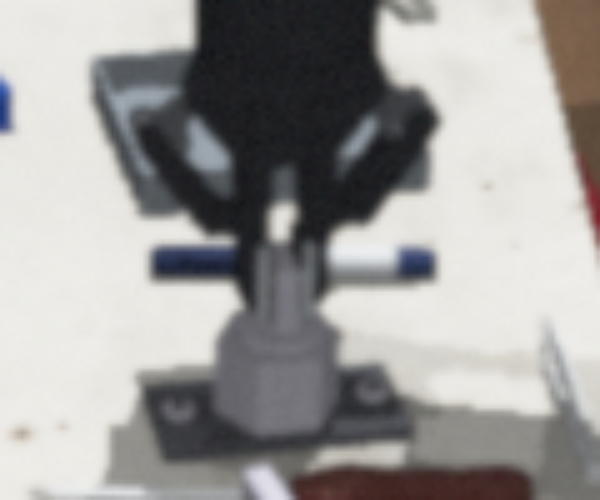

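Almost seated (collar about 1 mm above the nut). I'll go 1 mm further and dwell.

send_rows --steps "0 0 0 0 0 0.0008 255;0 0 0 0 0 0.0005 255;0 0 0 0 0 0 255;0 0 0 0 0 0 255;0 0 0 0 0 0 255"

```text
time: 10.07
eef_pos: [478.7, 35.5, 77.6]
orientation: [[-0.191, 0.982, 0.0], [0.982, 0.191, -0.0], [-0.0, 0.0, -1.0]]
force: [-0.5, 0.7, 2.0]
grip_width: 11.1
```

send_rows --steps "0 0 0.157 0 0 0 255;0 0 0.157 0 0 0 255;0 0 0.157 0 0 0 255;0 0 0.157 0 0 0 255;0 0 0.157 0 0 0 255;0 0 0.157 0 0 0 255;0 0 0.157 0 0 0 255;0 0 0.157 0 0 0 255;0 0 0.157 0 0 0 255;0 0 0.157 0 0 0 255;0 0 0 0 0 0 255;0 0 0 0 0 0 255"

```text
time: 11.58
eef_pos: [478.8, 35.5, 77.6]
orientation: [[0.981, 0.194, 0.0], [0.194, -0.981, -0.0], [0.0, 0.0, -1.0]]
force: [0.2, 0.8, 0.4]
grip_width: 11.1
```

```bash
python3 - <<'E'
from st import *
c=manip.camera('side')
cv2.imwrite('pics/s6c.png',cv2.resize(c['img'][190:290,300:420,::-1],None,fx=5,fy=5))
E
```

```text
11.575 [478.8  35.5  77.6] jaw -78.8 z [ 0. -0. -1.] F [0.2 0.8 0.4] w 11.117934824610842 q [-10.2   8.2 114.7   0.   57.1  68.6]
```

View pics/s6c.png

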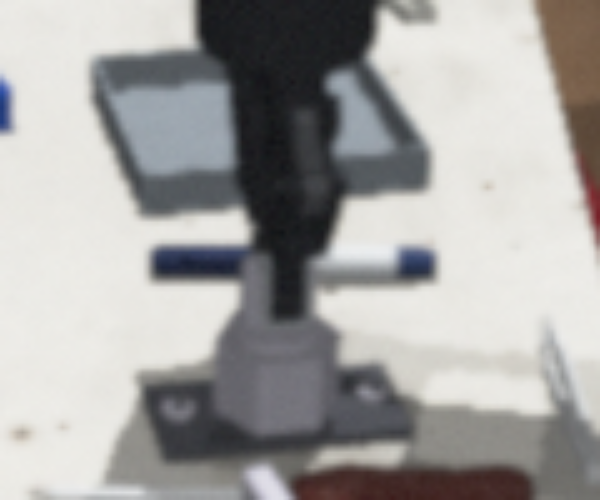

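send_rows --steps "0 0 0 0 0 -0.01 255;0 0 0 0 0 -0.02 255;0 0 0 0 0 -0.03 255;0 0 0 0 0 -0.03 255;0 0 0 0 0 0 255"

```text
time: 12.25
eef_pos: [480.5, 35.3, 170.3]
orientation: [[0.981, 0.192, 0.006], [0.192, -0.981, -0.001], [0.006, 0.002, -1.0]]
force: [-0.3, 0.2, -0.8]
grip_width: 10.9
```

send_rows --steps "0 0 0 -0.0058 0.0344 0 255;0 0 0 -0.0058 0.0344 0 255;0 0 0 -0.0058 0.0344 0 255;0 0 0 -0.0058 0.0344 0 255;0 0 0 -0.0058 0.0344 0 255;0 0 0 -0.0058 0.0344 0 255;0 0 0 -0.0058 0.0344 0 255;0 0 0 -0.0058 0.0344 0 255;0 0 0 0 0 0 255;0 0 0 0 0 0 255"

```text
time: 13.5
eef_pos: [485.2, -242.5, 166.3]
orientation: [[0.981, 0.192, -0.002], [0.192, -0.981, 0.002], [-0.001, -0.002, -1.0]]
force: [0.2, 0.3, -1.5]
grip_width: 11.2
```

```bash
python3 - <<'E'
from st import *
p=o['eef_pos'];world(486.7-p[0],-242.5-p[1],0)
c=manip.camera('side')
cv2.imwrite('pics/s7c.png',cv2.resize(c['img'][130:290,230:430,::-1],None,fx=3.5,fy=3.5))
E
```

```text
13.5 [ 485.2 -242.5  166.3] jaw -78.9 z [-0.002  0.002 -1.   ] F [ 0.2  0.3 -1.5] w 11.209497682153785 q [-39.3   9.4 101.8   0.   69.   39.6]
tool shift [ 0.0015  0.0003 -0.    ]
```

View pics/s7c.png

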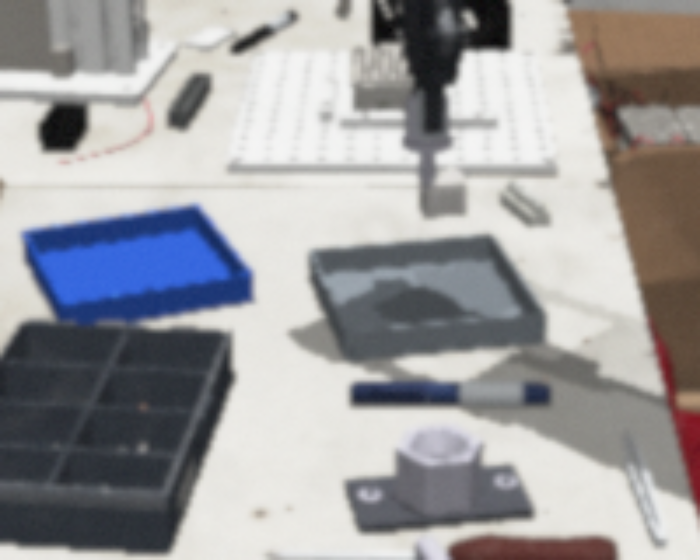

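send_rows --steps "0 0 0 0.0015 0 0.02 255;0 0 0 0 0 0.025 255;0 0 0 0 0 0.02 255;0 0 0 0 0 0.015 255;0 0 0 0 0 0.01 255;0 0 0 0 0 0.004 255;0 0 0 0 0 0 255"

```text
time: 14.42
eef_pos: [487.5, -243.2, 73.7]
orientation: [[0.981, 0.192, 0.0], [0.192, -0.981, -0.0], [0.0, 0.0, -1.0]]
force: [-0.1, 0.4, -0.3]
grip_width: 11.3
```

send_rows --steps "0 0 0 0 0 0 200;0 0 0 0 0 0 120;0 0 0 0 0 0 60;0 0 0 0 0 0 0;0 0 0 0 0 0 0;0 0 0 0 0 0 0;0 0 0 0 0 -0.01 0;0 0 0 0 0 -0.02 0;0 0 0 0 0 -0.03 0;0 0 0 0 0 -0.04 0;0 0 0 0 0 -0.04 0;0 0 0 0 0 0 0"

```text
time: 15.92
eef_pos: [489.3, -244.7, 218.5]
orientation: [[0.981, 0.192, 0.007], [0.192, -0.981, -0.006], [0.006, 0.007, -1.0]]
force: [0.0, -0.7, 0.5]
grip_width: 85.2
```

```bash
python3 - <<'E'
from st import *
c=manip.camera('side')
cv2.imwrite('pics/s8c.png',cv2.resize(c['img'][130:390,230:430,::-1],None,fx=2.3,fy=2.3))
P=cloud(c)
for n in('thin_screw','thick_screw'):
    for s in manip.silhouettes(c,n):
        m=s['region']&(c['z_map']>0);print(n,s['confidence'],P[m].mean(0),P[m][:,2].max())
c=manip.camera('top');save(c,'t8.png')
E
```

```text
15.925 [ 489.3 -244.7  218.5] jaw -78.9 z [ 0.007 -0.006 -1.   ] F [ 0.  -0.7  0.5] w 85.18380900611302 q [-39.2   6.4  98.8   0.   74.2  39.7]
thin_screw 0.59 [ 487.26762776 -236.28138448   46.17198149] 74.70624483183678
thick_screw 0.92 [481.47481275 232.65950166  61.07687119] 84.03364397526212
```

View pics/s8c.png

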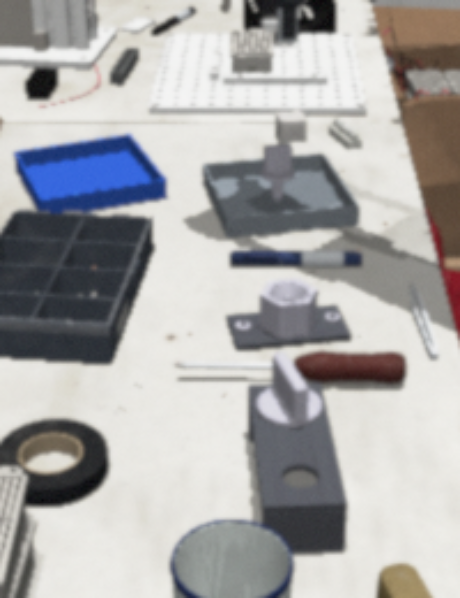

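View pics/t8.png

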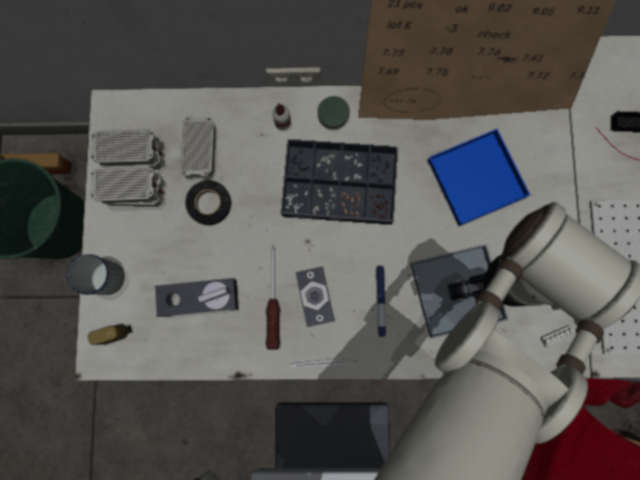

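The screw is still upright, standing on its tip. I'll wait to see whether it settles or falls.

send_rows --steps "0 0 0 0 0 -0.02 0;0 0 0 0 0 0 0;0 0 0 0 0 0 0;0 0 0 0 0 0 0;0 0 0 0 0 0 0;0 0 0 0 0 0 0;0 0 0 0 0 0 0;0 0 0 0 0 0 0;0 0 0 0 0 0 0;0 0 0 0 0 0 0;0 0 0 0 0 0 0;0 0 0 0 0 0 0"

```text
time: 17.62
eef_pos: [487.3, -243.1, 233.5]
orientation: [[0.981, 0.192, -0.0], [0.192, -0.981, -0.0], [-0.0, 0.0, -1.0]]
force: [-1.2, 0.0, -0.2]
grip_width: 85.4
```

```bash
python3 - <<'E'
from st import *
c=manip.camera('side')
cv2.imwrite('pics/s9c.png',cv2.resize(c['img'][170:270,300:420,::-1],None,fx=5,fy=5))
P=cloud(c);m=(c['z_map']>0)&(abs(P[...,0]-487)<60)&(abs(P[...,1]+240)<60)&(P[...,2]>30)&(P[...,2]<90)
print(P[m].mean(0),P[m].max(0),P[m].min(0))
m&=P[...,2]>50;print(P[m].mean(0))
E
```

```text
17.625 [ 487.3 -243.1  233.5] jaw -79.0 z [-0. -0. -1.] F [-1.2  0.  -0.2] w 85.4263490525231 q [-39.2   5.6  97.9  -0.   76.5  39.7]
[ 487.06652045 -235.4227954    52.65369458] [ 504.55226512 -220.80778773   73.60661267] [ 467.62400762 -257.03806281   33.67030928]
[ 487.57574759 -236.8692456    62.47893601]
```

View pics/s9c.png

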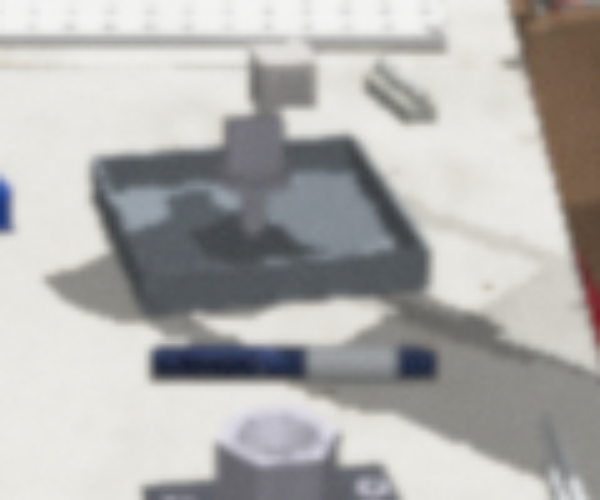

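send_rows --steps "0 0 0 0 0 0 0;0 0 0 0 0 0 0;0 0 0 0 0 0 0;0 0 0 0 0 0 0;0 0 0 0 0 0 0;0 0 0 0 0 0 0;0 0 0 0 0 0 0;0 0 0 0 0 0 0;0 0 0 0 0 0 0;0 0 0 0 0 0 0;0 0 0 0 0 0 0;0 0 0 0 0 0 0"

```text
time: 19.18
eef_pos: [487.3, -243.1, 233.5]
orientation: [[0.981, 0.192, 0.0], [0.192, -0.981, 0.0], [0.0, -0.0, -1.0]]
force: [0.3, 0.5, 0.4]
grip_width: 85.4
```

```bash
python3 - <<'E'
from st import *
c=manip.camera('side')
P=cloud(c);m=(c['z_map']>0)&(abs(P[...,0]-487)<60)&(abs(P[...,1]+240)<60)&(P[...,2]>30)&(P[...,2]<90)
print(P[m].mean(0),P[m].max(0))
m&=P[...,2]>50;q=P[m].mean(0);print(q)
if abs(q-[487.6,-236.9,62.5]).max()<0.8: print(manip.sign_off())
E
```

```text
19.175 [ 487.3 -243.1  233.5] jaw -79.0 z [ 0.  0. -1.] F [0.3 0.5 0.4] w 85.44008102494176 q [-39.2   5.6  97.9   0.   76.5  39.7]
[ 487.00331992 -235.24720598   52.70674326] [ 504.53080221 -220.65368607   73.53928078]
[ 487.42986338 -236.91527146   62.38443249]
the job is handed in; nothing more can be done
None
```

The job is done and handed in at about 19 s; the hand-in reports no verdict. I lowered the thin screw into the gauge nut with its wing crosswise to the foot plate until light contact (about 2 N). There I turned it 90° so the wing lay along the plate, then drew it out and let it go in the grey keep tray.

**Thin screw:** It did not lie down but is standing upright on its tip near the tray's centre. Between two measurements about 1.5 s apart it did not move beyond measurement noise (about 0.15 mm). Its collar is about 35 mm above the bench, under the 55 mm limit.

**Thick screw:** A side picture taken after the release shows it still upright in its rack hole, in its starting place.

**Robot:** The open gripper is about 140 mm above the screw, with no contact force.

**Disagreement:** The two cameras differed by about 2 mm in y. It did not matter, because the grasp and the nut position came from the same camera.

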